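# Lock the cartridge cover of the blue water filter with its blade key

### The arm

A 6-joint arm with a two-finger parallel gripper is mounted at the origin on a cart in front of the work surface, level with it; the furniture and walls round the work are solid. World frame = base frame: x ahead of the robot, y to its left, z up, the work surface at z = 0. Lengths are in m, angles in degrees, forces in N, time in s.
With the tool pointing down it reaches from about 0.35 to 0.725 m from the base axis. Payload 4.3 kg.
Tool frame: the origin (TCP) lies between the finger pads; the fingertips stand 8 mm ahead of it and the grasp point (between the pads) lies 11 mm behind it; y points along the fingers, z is the direction in which the jaws open and shut, and the axes are right-handed (so a half turn about y gives the same grasp; the last joint's range is limited). The gripper opens to 85 mm and grips with 20 to 120 N. Pads are 22 mm wide; open, the fingers measure 114 mm over their backs; the gripper's body (76 mm by 85 mm) begins 54 mm behind the grasp point. The pads swing forward as they close: fully open they stand 13 mm farther back than shut.
Start: joints at [67.649, 21.618, 4.641, 73.018, 0, 83.68], TCP at [0.159, 0.553, 0.239] pointing down, gripper open.
Joint ranges: [-156.06, 156.06], [-48.1, 94.91], [-58.44, 69.94], [-101.28, 121.22], [-78.64, 73.56], [-180, 180]. Speed limits (degrees/s): [147.25, 147.25, 180, 180, 180, 180].

### API

Orientations are given as [roll, pitch, yaw] about the fixed x, y, z axes, in that order (R = Rz(yaw) Ry(pitch) Rx(roll)).
In Python, from plant import movep, move_straight, move_joints, let_go, clamp, hold, ik, observe, get_image, IKError, finish_job, search_frame, pinpoint gives the robot as it stands. The module is installed in compiled form; this text tells all that it offers. Calls block until the motion is done:
- movep(position, orientation): joint-space move of the TCP to a pose.
- move_straight(position, speed=0.15, rotation=None, max_force=None): straight line of the TCP; rotation=None keeps the orientation; speed is the mean speed in m/s. With max_force (N) it stops when the force on the tool has changed by that much, and returns True; else False.
- move_joints(angles): joint-space move.
- let_go() and clamp(f_grip=None): open the fingers fully, or close them until they stop; f_grip is the grip in N (None keeps the last).
- hold(seconds).
- ik(position, orientation): joint angles nearest the present ones, or None.
- observe(): the state.
- get_image(name): name is "scene" or "top" or "wrist"; returns a dict with "color" (420x560x3 uint8, blue, green, red), "camera_matrix" (3x3 intrinsics, pixels), "extrinsics" (4x4, takes a point from world to camera coordinates); the wrist camera has in their place "tool_from_camera" (4x4, takes a point from camera to tool coordinates, whose origin is the TCP and whose axes are the tool frame's). Camera axes: x right, y up, looking along -z (the intrinsics and any distortion apply to the point x, -y, -z); pixel columns grow to the right and rows downward; lengths in m; the calibration is good to about 2 mm. A picture is of the moment at which its call begins: read the wrist's pose just before it. There is no depth.
A pose or a line that the arm cannot do raises IKError and nothing moves.
- finish_job(): hands the job in, once; it reports no verdict.
Trained networks look in a picture, given as the dict that the camera call returned (one of the last four; its "shot" number tells which), for a name from the list of things; names that differ only in an ending like _2 or _b are one class to them, and where a whole thing is asked for, a point or a joint stands for the part that bears it (a point fixed in the world has none). Each returns a list of dicts, best first, with "p" (0 to 1); they miss things now and then, are a little off and sometimes report something else, mostly with a low value. They report only what shows in the picture. A call takes as long as a camera call.
- search_frame(picture, thing): "xy" ([column, row] in pixels, amid what is visible of it).
- pinpoint(picture, thing): "xy" ([column, row] in pixels: a listed point, or the origin of a listed thing).
The state is a dict: "t": time; "q": joint angles; "joint_velocities": joint speeds; "effort": joint torques, N m; "tool_pos": TCP position; "orientation": TCP orientation; "wrist_force": force on the tool from outside, world axes, zero at the start; "torque": the same for the moment, N m; "opening": finger opening in m.
Only numpy, scipy, OpenCV 4.12 (cv2) and the standard library are available. Lean on these libraries where they do the work, as an engineer would, in place of code of your own. Each camera call takes 0.05 s, during which the arm holds its last target.

### The job

The cartridge cover of the blue water filter is not locked yet. Take the orange key from its stand, put its blade into the slotted lock on top of the blue filter, turn the lock clockwise a quarter turn until it is fully home against its stop, and leave the key standing upright in the lock. The green filter is already locked: leave its lock as it is.

Things in the scene. Friction and masses are not known exactly. Their poses are not given: they have to be found in the camera images.
- key_grip (a point): Orange key, 40-85 g, upright in a grey block 36 mm high (pocket 2 mm loose: lift 25 mm to free). Point: centre of its grip, a paddle 44 mm along x, 14 mm thick (y), 44 mm high: grasp the 14 mm from above. z up. Shoulder (34 mm disc, 6 mm thick): underside 36 mm below the point, rests on the block or lock. Blade under it: 30 mm wide (x), 4 mm thick, tip 56 mm below. Half a turn about z is the same.
- blue_lock (a point): Metal disc, 54 mm, on the blue collar of a fixed white filter (130x110 mm). Point: centre of its face, 70 mm over the worktop; turns with it: x along the slot, z up. Slot 38 mm long, 7 mm wide, 22 mm deep, mouth flared to 13 mm. Key fully in: shoulder on the face, grip centre 36 mm above the point; it stands alone. Blade play 6 degrees: turn the hand about 8 further than the lock.
- blue_cam (a joint): Angle of the blue filter's lock, rad: 0 = open (arrow mark on the disc at the red dot on the collar), 1.571 = locked, at the stop (at the green dot). Grows clockwise seen from above. Starts between 0 and 0.3; slight friction (0.05 N m); stays where it is left.
- green_cam (a joint): The same angle for the lock of the green filter, the like unit with a green collar. Already locked (about 1.57), must stay so. Note: wall cupboards hang 0.44 m above the back left of the worktop, so draw the arm in towards its base before swinging it sideways there.

How it is judged:
By the outcome, as a careful person would: the job done as asked, in the order asked, and still so for the second after the job is handed in, with the robot touching nothing.
It also fails if it takes over 56 s, if anything falls off the work surface, if the arm or the gripper's body presses on something with over 40 N, if the wrist force passes 120 N, or if a joint passes its speed limit or range.

## Working session

There is one attempt and no reset: what is moved stays moved. The work goes in short steps, each a Python script; the robot and the scene stay as the last script left them, time stands still between calls to the robot, and variables do not carry over. Pictures are saved under pics/ and viewed, and the job is handed in when it is done.

```bash
mkdir -p pics; python3 - <<'E'
from plant import *
import cv2,json
s=observe();print(s['t'],s['q'],s['tool_pos'],s['orientation'])
for n in("scene","top","wrist"):
    p=get_image(n);cv2.imwrite(f"pics/{n}0.png",p["color"])
    print(n,p["camera_matrix"].tolist() if hasattr(p["camera_matrix"],'tolist') else p["camera_matrix"],[k for k in p])
    print(p.get("extrinsics"),p.get("tool_from_camera"))
    for t in("key_grip","blue_lock","blue_cam","green_cam"):
        try:print(t,search_frame(p,t)[:3])
        except Exception as e:print(t,e)
        try:print(t,pinpoint(p,t)[:3])
        except Exception as e:print(t,e)
print(observe()['t'])
E
```

```text
0.0 [6.76501400e+01 2.16602661e+01 4.56290481e+00 7.30167598e+01
 4.46089881e-04 8.36793216e+01] [0.15853437 0.55206136 0.2383769 ] [-9.01133783e+01  1.30073105e-02 -1.60291950e+01]
scene [[529.9354064789466, 0.0, 272.52064060757687], [0.0, 529.9354064789466, 199.49358539721345], [0.0, 0.0, 1.0]] ['color', 'camera_matrix', 'extrinsics', 'shot']
[[ 0.84639544 -0.53246997  0.00951274 -0.39650705]
 [ 0.38131167  0.61839587  0.68715934 -0.36596704]
 [-0.37177435 -0.57798121  0.72644446 -0.84616501]
 [ 0.          0.          0.          1.        ]] None
key_grip [{'xy': [366.3, 244.7], 'p': 0.91}]
key_grip [{'xy': [366.4, 241.5], 'p': 0.84}]
blue_lock [{'xy': [281.9, 219.9], 'p': 0.9}]
blue_lock [{'xy': [282.0, 218.2], 'p': 0.69}]
blue_cam [{'xy': [280.9, 219.7], 'p': 0.66}]
blue_cam it knows: blue_lock, key_grip
green_cam [{'xy': [182.7, 173.8], 'p': 0.75}]
green_cam it knows: blue_lock, key_grip
top [[436.67225340864223, 0.0, 279.9145677888707], [0.0, 436.67225340864223, 208.68696316560758], [0.0, 0.0, 1.0]] ['color', 'camera_matrix', 'extrinsics', 'shot']
[[-0.05372507 -0.99854657  0
[... 474 characters left out ...]
key_grip
green_cam [{'xy': [177.4, 257.2], 'p': 0.61}]
green_cam it knows: blue_lock, key_grip
wrist [[335.01013139566345, 0.0, 285.52409035085816], [0.0, 335.01013139566345, 209.51296045854625], [0.0, 0.0, 1.0]] ['color', 'camera_matrix', 'tool_from_camera', 'shot']
None [[ 9.51380908e-04 -9.44660703e-01 -3.28047636e-01 -8.48794873e-02]
 [ 4.38467585e-04  3.28048147e-01 -9.44660903e-01 -1.34348069e-01]
 [ 9.99999451e-01  7.54894093e-04  7.26301841e-04  4.82123058e-04]
 [ 0.00000000e+00  0.00000000e+00  0.00000000e+00  1.00000000e+00]]
key_grip []
key_grip []
blue_lock []
blue_lock []
blue_cam []
blue_cam it knows: blue_lock, key_grip
green_cam []
green_cam it knows: blue_lock, key_grip
1.05
```

View pics/scene0.png

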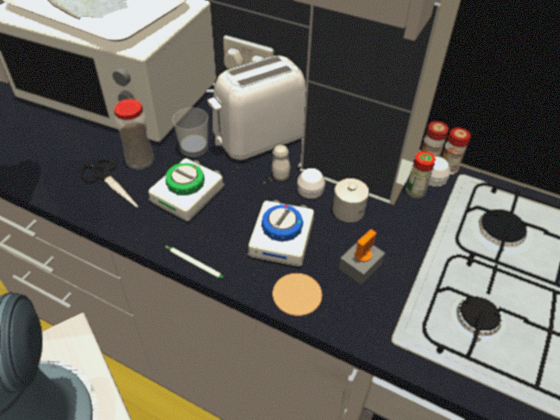

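View pics/top0.png

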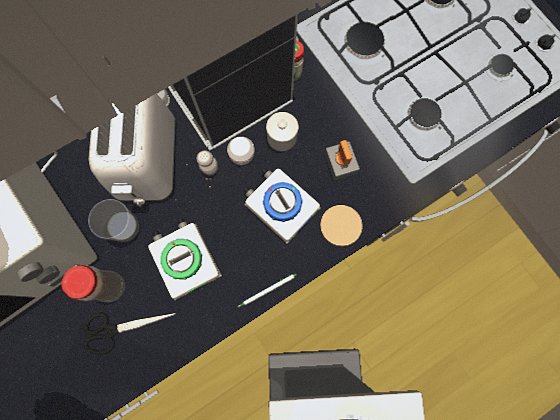

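```bash
cat > h.py <<'E'
import numpy as np,cv2
from scipy.optimize import least_squares
from scipy.spatial.transform import Rotation as Ro
F=np.diag([1,-1,-1.])
def proj(K,E,P):
    c=F@(E[:3,:3]@P+E[:3,3]);u=K@c;return u[:2]/u[2]
def tri(obs): # [(K,E,xy)]
    f=lambda P:np.concatenate([proj(K,E,P)-xy for K,E,xy in obs])
    r=least_squares(f,[.5,0,.07]);return r.x,r.fun
def onplane(K,E,xy,z):
    d=E[:3,:3].T@(F@np.linalg.solve(K,[*xy,1]));c=-E[:3,:3].T@E[:3,3]
    return c+d*(z-c[2])/d[2]
def wristE(s,p):
    T=np.eye(4);T[:3,:3]=Ro.from_euler('xyz',s['orientation'],degrees=True).as_matrix();T[:3,3]=s['tool_pos']
    return np.linalg.inv(T@np.array(p['tool_from_camera']))
E
python3 - <<'E'
from plant import *
from h import *
a=get_image("scene");b=get_image("top")
for n,x,y in(("key",[366.4,241.5],[343.6,154]),("blue",[282,218.2],[282.6,199]),("green",[182.7,173.8],[177.4,257.2])):
    print(n,*tri([(a["camera_matrix"],a["extrinsics"],x),(b["camera_matrix"],b["extrinsics"],y)]))
c=cv2.resize(a["color"][130:290,140:420],None,fx=2.8,fy=2.8,interpolation=2);cv2.imwrite("pics/sc.png",c)
c=cv2.resize(b["color"][110:290,140:400],None,fx=3,fy=3,interpolation=2);cv2.imwrite("pics/tc.png",c)
E
```

```text
key [ 0.65810445 -0.03050172  0.07545559] [-1.53054648  0.68255459  0.49645204 -1.8236061 ]
blue [0.56032762 0.10934493 0.06897137] [ 0.54025287 -0.19359883 -0.15041734  0.58960492]
green [0.44792145 0.33432544 0.06545256] [ 0.71066034 -0.17808316 -0.15767627  0.67662982]
```

View pics/tc.png

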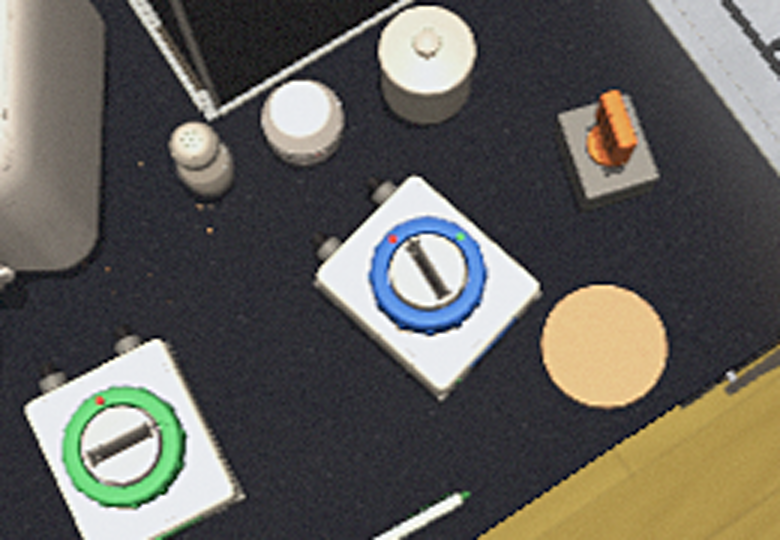

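View pics/sc.png

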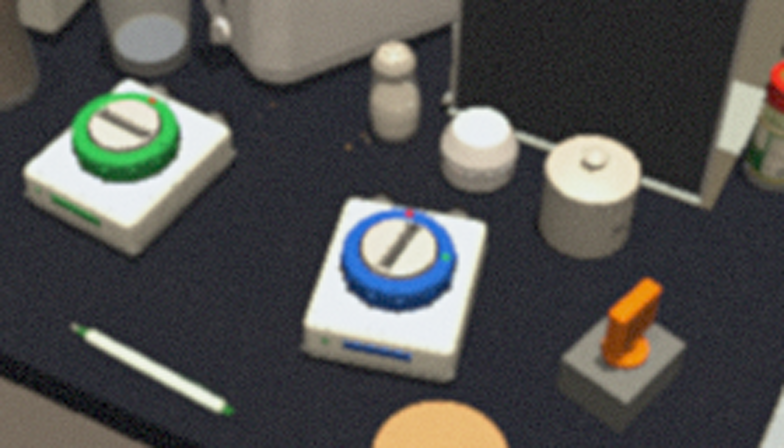

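The scene view shows the blue lock at (282,218), the key at (366,242) and the green lock at (183,174). The top view shows the blue slot partway from the red dot. Next I draw the arm in, swing it across, and look with the wrist camera.

```bash
python3 - <<'E'
from plant import *
from h import *
s=observe()
c=np.cos(np.radians(67.65));n=np.sin(np.radians(67.65))
move_straight([.42*c,.42*n,.25],speed=.3)
q=list(observe()['q']);q[0]=8;q[5]=-15; move_joints(q)
movep([.575,.05,.25],[-90,0,25])
hold(.2)
s=observe();p=get_image("wrist");E=wristE(s,p)
print(s['t'],s['q'],s['tool_pos'],s['orientation'])
cv2.imwrite("pics/w1.png",p["color"]);np.savez("w1.npz",K=p["camera_matrix"],E=E)
for t,z in(("key_grip",.072),("blue_lock",.07)):
    print(t,search_frame(p,t)[:2]);r=pinpoint(p,t)[:2];print(r)
    for k in r:print(onplane(np.array(p["camera_matrix"]),E,k['xy'],z))
E
```

```text
4.2167 [-1.22741953e+00  2.16098101e+01  6.30691954e+00  7.46786368e+01
  9.50386193e-03 -2.63145874e+01] [0.57386837 0.05106917 0.25070912] [-8.99996699e+01 -2.07713929e-02  2.50871694e+01]
key_grip [{'xy': [173.5, 223.9], 'p': 0.76}, {'xy': [342.9, 196.7], 'p': 0.57}]
[{'xy': [173.1, 227.9], 'p': 0.96}]
[ 0.66140377 -0.03284868  0.072     ]
blue_lock [{'xy': [343.2, 196.1], 'p': 0.9}]
[{'xy': [347.2, 196.7], 'p': 0.73}]
[0.5585493  0.11111753 0.07      ]
```

View pics/w1.png

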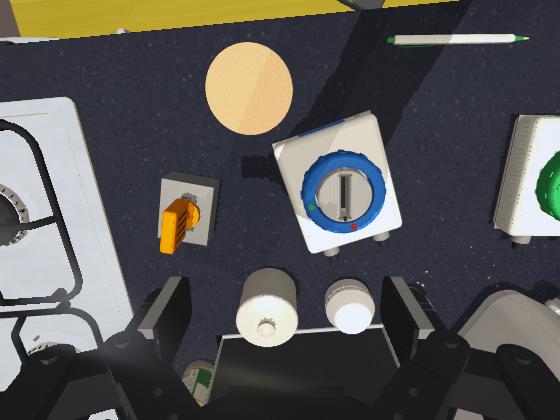

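```bash
python3 - <<'E'
import cv2,numpy as np
a=cv2.imread("pics/w1.png")
x=cv2.resize(a[165:265,150:230],None,fx=5,fy=5,interpolation=2)
y=cv2.resize(a[145:245,300:390],None,fx=5,fy=5,interpolation=2)
cv2.imwrite("pics/w1z.png",cv2.hconcat([x,y])[:590,:800])
E
```

```text
(no output)
```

View pics/w1z.png

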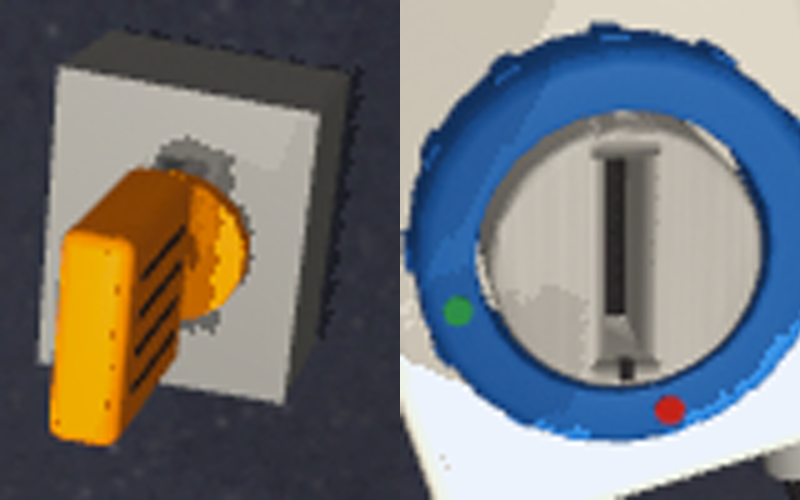

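```bash
python3 - <<'E'
from h import *
d=np.load("w1.npz");K,E=d['K'],d['E']
k=lambda x,y,z=.094:onplane(K,E,[150+x/5-.4,165+y/5-.4],z)
l=lambda x,y,z=.07:onplane(K,E,[300+(x-400)/5-.4,145+y/5-.4],z)
C=[k(68,235),k(130,240),k(113,443),k(55,435)]
print("top",np.mean(C,0));
ang=lambda v:np.degrees(np.arctan2(v[1],v[0]))
print(ang(C[3]-C[0]),ang(C[2]-C[1]),[np.linalg.norm(C[i]-C[i-1]) for i in range(4)])
B=[k(58,68,.036),k(320,113,.036),k(285,403,.036),k(38,362,.036)]
print("block",np.mean(B,0),ang(B[3]-B[0]),ang(B[2]-B[1]),ang(B[0]-B[1])-90,ang(B[3]-B[2])-90)
S=[l(597,150),l(658,152),l(655,368),l(600,368)]
print("slot",np.mean(S,0),ang(S[3]-S[0]),ang(S[2]-S[1]),[np.linalg.norm(S[i]-S[i-1]) for i in range(4)])
R,G=l(670,410),l(458,311)
c=np.array([.5587,.111,.07]);print("disc ctr",l(623,247));A=l(626,370)
for v in(R,G,A):print(ang(v-np.mean(S,0)),np.linalg.norm(v-np.mean(S,0)))
E
```

```text
top [ 0.65657277 -0.03233294  0.094     ]
14.767721640731251 14.466309865103057 [np.float64(0.04147570434949419), np.float64(0.011367113855509649), np.float64(0.04225530916787242), np.float64(0.011099127276689555)]
block [ 0.65770165 -0.0326415   0.036     ] 14.37770849408323 14.435031294484729 -165.16471010053695 -165.4455857003655
slot [0.55967703 0.1093867  0.07      ] 28.79995193513473 27.93718046602912 [np.float64(0.044838996567862874), np.float64(0.01175109228811585), np.float64(0.04440605164997932), np.float64(0.011048570246998062)]
disc ctr [0.55735985 0.10713431 0.07      ]
43.44763405406169 0.033057762336608565
-47.838000326923606 0.03458991655112858
27.61198433686551 0.022725212741471146
```

The wrist view puts the key at (0.657, -0.0325) with yaw 14.5°. The blue slot is at (0.5597, 0.1094) with yaw about 28.4°, which is about 15° from the red dot. Grasping the key now.

```bash
python3 - <<'E'
from plant import *
from h import *
movep([.657,-.0325,.15],[-90,0,14.5])
f=move_straight([.657,-.0325,.061],speed=.1,max_force=10)
s=observe();print(f,s['tool_pos'],s['wrist_force'],s['t'])
if not f:
    clamp(60);s=observe();print(s['opening'],s['wrist_force'],s['tool_pos'])
    p=get_image("scene");cv2.imwrite("pics/g1.png",p["color"])
    x,y,z=.657,-.0325,.061
    print(move_straight([x,y,z+.05],speed=.08,max_force=25))
    move_straight([x-.02,y,.20],speed=.25)
    hold(.1);s=observe();print(s['opening'],s['wrist_force'],s['tool_pos'],s['torque'],s['t'])
    for n in("scene","wrist"):
        s=observe();p=get_image(n);cv2.imwrite(f"pics/g2{n}.png",p["color"]);print(pinpoint(p,"key_grip"))
E
```

```text
False [ 0.65769766 -0.03252038  0.06195495] [ 0.54482666 -0.24597308  0.42152151] 6.1667
0.013217112673417537 [ 0.47753655 -0.33942187  0.62662238] [ 0.65718478 -0.03253042  0.06119646]
False
0.013236403949443568 [ 0.48920428  0.37681587 -1.89296129] [ 0.63608007 -0.03234842  0.19815907] [-0.00103911  0.03649951 -0.01610006] 8.2583
[{'xy': [366.9, 193.4], 'p': 0.85}]
[{'xy': [283.7, 302.5], 'p': 0.93}]
```

View pics/g2scene.png

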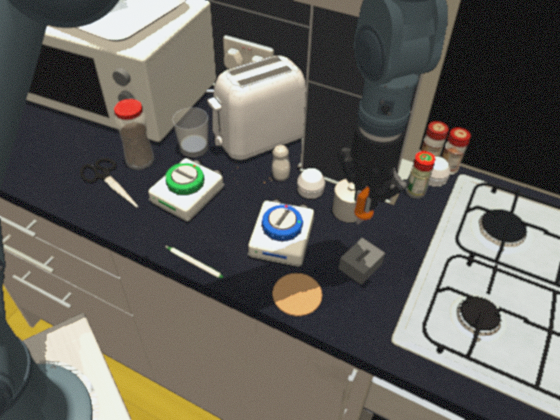

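View pics/g2wrist.png

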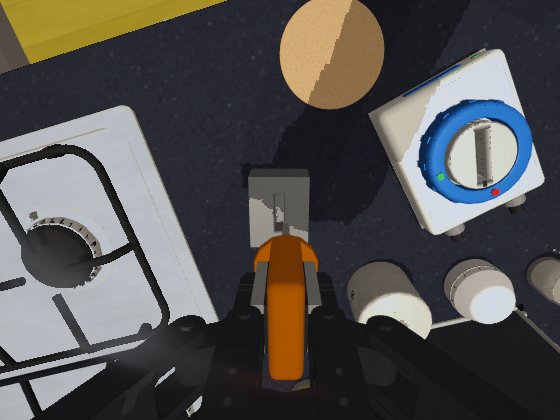

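The key is held, at opening 13.2 mm, and the empty stand shows at (279,205) in the wrist view. I'll measure its offset in the hand and take a second fix on the lock.

```bash
python3 - <<'E'
from plant import *
from h import *
s=observe();p=get_image("wrist");K=np.array(p["camera_matrix"]);E=wristE(s,p);T=np.array(p["tool_from_camera"])
np.savez("w2.npz",K=K,E=E)
def tool(xy,y):
    d=T[:3,:3]@(F@np.linalg.solve(K,[*xy,1]));c=T[:3,3];return c+d*(y-c[1])/d[1]
print("grip",tool([283.7,302.5],-.011))
for q in pinpoint(p,"blue_lock")[:2]:print(q,onplane(K,E,q['xy'],.07))
# key silhouette: orange mask
a=p["color"];cv2.imwrite("pics/w2z.png",cv2.hconcat([cv2.resize(a[225:395,230:340],None,fx=3.5,fy=3.5,interpolation=2)[:590],cv2.resize(a[95:215,415:535],None,fx=3.4,fy=3.4,interpolation=2).copy() if 0 else cv2.copyMakeBorder(cv2.resize(a[95:210,415:535],None,fx=3.4,fy=3.4,interpolation=2),0,590-391,0,0,0)]))
E
```

```text
grip [ 0.00064185 -0.011      -0.00041367]
{'xy': [481.1, 158.3], 'p': 0.63} [0.56233997 0.1084203  0.07      ]
```

View pics/w2z.png

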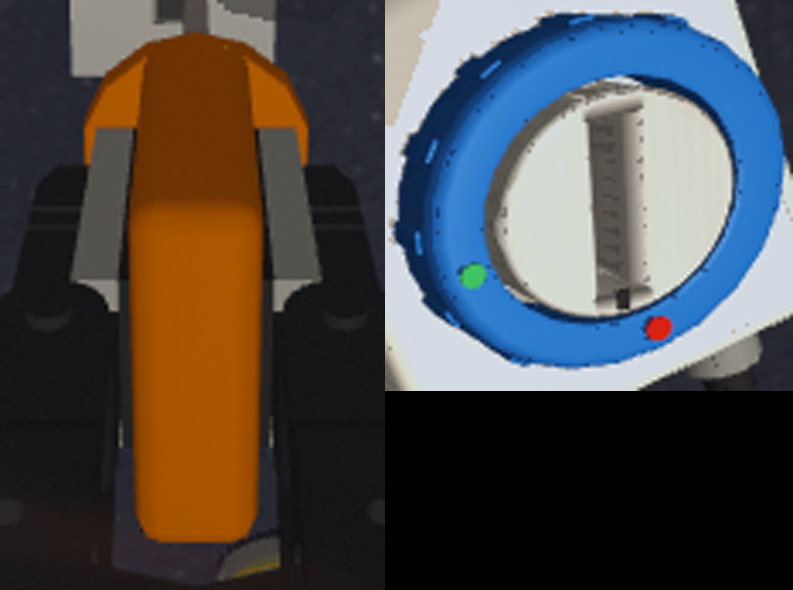

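```bash
python3 - <<'E'
from plant import *
from h import *
d=np.load("w2.npz");K,E=d['K'],d['E']
s=observe();R=Ro.from_euler('xyz',s['orientation'],degrees=True).as_matrix();t=np.array(s['tool_pos'])
tl=lambda P:R.T@(P-t)
k=lambda x,y:tl(onplane(K,E,[230+x/3.5-.36,225+y/3.5-.36],t[2]+.033))
C=[k(130,205),k(265,205),k(262,540),k(138,540)];print(np.round(C,4),np.mean(C,0))
l=lambda x,y,z=.07:onplane(K,E,[415+(x-385)/3.4-.36,95+y/3.4-.36],z)
S=[l(587,113),l(643,100),l(648,290),l(598,303)];ang=lambda v:np.degrees(np.arctan2(v[1],v[0]))
print(np.mean(S,0),ang(S[3]-S[0]),ang(S[2]-S[1]));
for v in (l(658,328),l(473,276),l(624,298)):print(ang(v-np.mean(S,0)))
print(s['orientation'])
E
```

```text
[[-0.023  -0.033  -0.0059]
 [-0.023  -0.033   0.0074]
 [ 0.0192 -0.033   0.0078]
 [ 0.0192 -0.033  -0.0059]] [-0.00190786 -0.03299654  0.00085262]
[0.55923028 0.10899008 0.07      ] 28.080506980723662 27.197080598704133
41.303386790104085
-47.003044883744394
28.20892744788585
[-8.99625384e+01  8.85239898e-02  1.44995215e+01]
```

```bash
python3 - <<'E'
from plant import *
from h import *
y=28;u=np.array([np.cos(np.radians(y)),np.sin(np.radians(y))])
c=np.array([.5596,.1092])+.0008*u
movep([*c,.20],[-90,0,y])
move_straight([*c,.135],speed=.12)
hold(.1);s=observe();f0=s['wrist_force'];print(s['tool_pos'],f0,s['orientation'])
p=get_image("wrist");cv2.imwrite("pics/i0.png",p["color"])
p=get_image("scene");cv2.imwrite("pics/i0s.png",p["color"][100:310,180:460])
r=move_straight([*c,.094],speed=.04,max_force=8)
s=observe();print(r,s['tool_pos'],s['wrist_force']-f0,s['torque'],s['t'])
p=get_image("scene");cv2.imwrite("pics/i1.png",cv2.resize(cv2.hconcat([cv2.imread("pics/i0s.png"),p["color"][100:310,180:460]]),None,fx=1.4,fy=1.4))
E
```

```text
[0.56141387 0.1093846  0.13612482] [-0.50614158  0.25194263 -0.97021978] [-90.05170523  -0.11558125  27.97188734]
True [0.55983084 0.10955115 0.09510025] [-0.16436083 -0.43618704  5.87671362] [-0.01140817  0.18049184  0.01746061] 11.0833
```

View pics/i1.png

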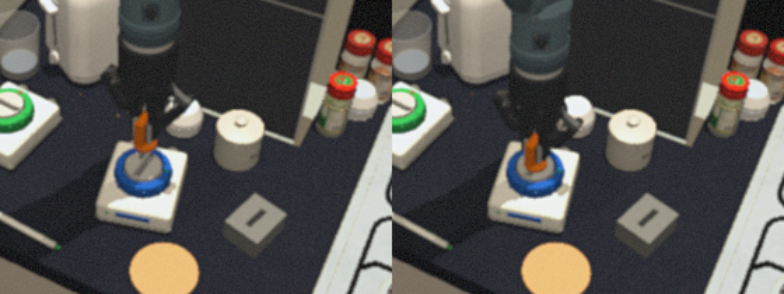

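View pics/i0.png

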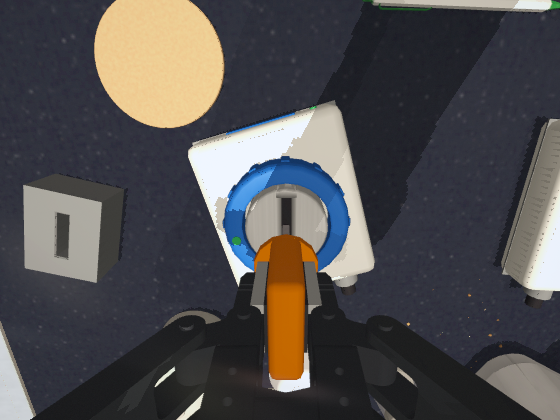

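The blade seated: contact came at TCP z 0.0951, as expected, and the slot sat ahead of the blade at (287,215) just before insertion. Now turning in steps while watching the torque.

```bash
python3 - <<'E'
from plant import *
from h import *
x,y=observe()['tool_pos'][:2];x,y=.5598,.1095
for a in(8,-12,-30,-42,-48,-52,-55):
    try:r=move_straight([x,y,.0958],speed=.05,rotation=[-90,0,a],max_force=25)
    except IKError as e:print(e);break
    s=observe();print(a,r,np.round(s['tool_pos'],4),np.round(s['orientation'],2),np.round(s['wrist_force'],2),np.round(s['torque'],3),round(s['t'],2))
    if abs(s['torque'][2])>1.5 or r:break
E
```

```text
8 False [0.5599 0.1091 0.0956] [-9.005e+01  1.000e-02  8.100e+00] [ 0.4  -1.49 -2.32] [-0.386 -0.118 -0.048] 11.63
-12 False [0.5598 0.1091 0.0958] [-9.005e+01 -1.000e-02 -1.186e+01] [ 0.45 -1.84 -1.77] [-0.617 -0.183 -0.035] 12.13
-30 False [0.5597 0.1092 0.0958] [-9.004e+01 -1.000e-02 -2.984e+01] [ 1.   -3.23 -1.69] [-0.741 -0.086  0.01 ] 12.6
-42 False [0.5595 0.1094 0.0958] [-9.002e+01  2.000e-02 -4.178e+01] [-0.34 -3.96  0.43] [-0.694  0.17  -0.027] 12.96
-48 False [0.5595 0.1095 0.0957] [-9.002e+01  2.000e-02 -4.775e+01] [-0.6  -2.29 -0.32] [-0.619  0.272  0.037] 13.22
-52 False [0.5595 0.1095 0.0958] [-9.002e+01  2.000e-02 -5.179e+01] [-1.23 -2.94 -0.32] [-0.686  0.347  0.016] 13.47
-55 False [0.5594 0.1094 0.0957] [-9.004e+01  1.000e-02 -5.478e+01] [-2.25 -3.6   1.25] [-0.846  0.482  0.485] 13.72
```

```bash
python3 - <<'E'
from plant import *
from h import *
for a in(-57,-59):
    r=move_straight([.5598,.1095,.0956],speed=.05,rotation=[-90,0,a],max_force=25)
    s=observe();print(a,r,np.round(s['orientation'],2),np.round(s['wrist_force'],2),np.round(s['torque'],3),round(s['t'],2))
    if s['torque'][2]>1.2:break
p=get_image("wrist");cv2.imwrite("pics/t1.png",p["color"])
E
```

```text
-57 False [-90.03  -0.   -56.82] [-3.71 -4.39  2.03] [-0.934  0.692  1.009] 13.97
-59 False [-9.002e+01 -1.000e-02 -5.880e+01] [-3.48 -5.    3.21] [-0.931  0.715  1.43 ] 14.22
```

View pics/t1.png

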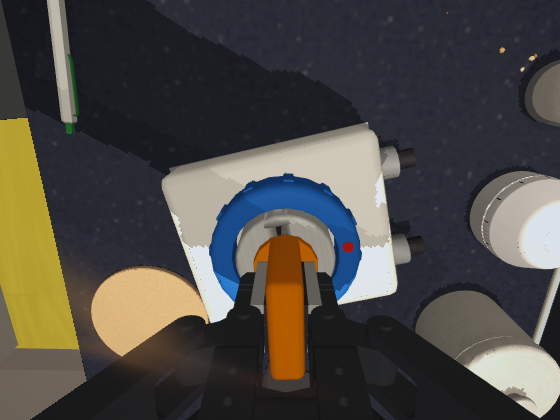

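Torque rises steadily to 1.4 N m with no further turn, so the lock is at its stop. I'll relax the twist within the blade play, press lightly to seat, release and retreat.

```bash
python3 - <<'E'
from plant import *
from h import *
move_straight([.5596,.1094,.0953],speed=.05,rotation=[-90,0,-54.5])
s=observe();print(np.round(s['wrist_force'],2),np.round(s['torque'],3))
print(move_straight([.5596,.1094,.0945],speed=.02,max_force=6))
s=observe();print(np.round(s['wrist_force'],2),np.round(s['torque'],3),s['tool_pos'])
let_go();hold(.2)
s=observe();print(s['opening'],np.round(s['wrist_force'],2))
print(move_straight([.5596,.1094,.21],speed=.1,max_force=10))
movep([.42,.02,.25],[-90,0,-47]);hold(.2)
s=observe();print(s['t'],s['wrist_force'])
for n in("wrist","scene","top"):
    s=observe();p=get_image(n);cv2.imwrite(f"pics/f_{n}.png",p["color"]);
    if n=="wrist":np.savez("w3.npz",K=p["camera_matrix"],E=wristE(s,p))
    print(n,pinpoint(p,"key_grip"),pinpoint(p,"blue_lock"))
    if n=="scene":a=p
    if n=="top":
        k=lambda q:(np.array(q["camera_matrix"]),np.array(q["extrinsics"]),pinpoint(q,"key_grip")[0]['xy'])
        print(tri([k(a),k(p)]))
        cv2.imwrite("pics/f_z.png",cv2.hconcat([cv2.resize(a["color"][150:290,210:340],None,fx=3,fy=3,interpolation=2),cv2.resize(p["color"][140:280,220:350],None,fx=3,fy=3,interpolation=2)]))
E
```

```text
[-2.79 -3.15  3.09] [-0.823  0.765  0.528]
False
[-4.39 -4.62  9.19] [-0.858  1.185  0.51 ] [0.55949567 0.10946452 0.09530098]
0.08545159932789541 [ 0.26 -0.17  0.81]
False
17.8833 [-0.11467046 -0.28366481  0.41941805]
wrist [{'xy': [464.3, 231.0], 'p': 0.82}] [{'xy': [444.9, 217.9], 'p': 0.82}]
scene [{'xy': [282.4, 202.4], 'p': 0.59}] [{'xy': [280.9, 216.5], 'p': 0.75}]
top [{'xy': [281.8, 193.1], 'p': 0.81}] [{'xy': [282.3, 196.0], 'p': 0.78}]
(array([0.56139908, 0.11136821, 0.11313918]), array([ 0.56269749, -0.20591978, -0.15508201,  0.6043019 ]))
```

View pics/f_z.png

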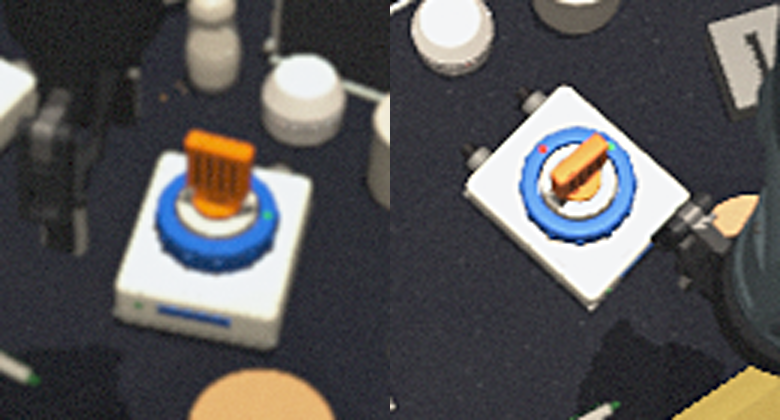

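View pics/f_wrist.png

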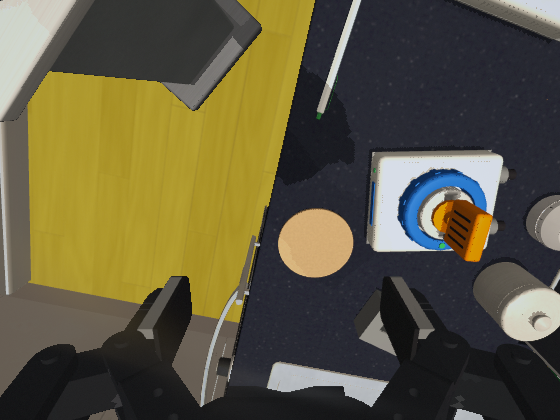

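The key stands upright in the lock. I'll take a closer look at the arrow from the green-dot side to confirm the lock angle.

```bash
python3 - <<'E'
from plant import *
from h import *
movep([.585,.08,.26],[-90,0,123]);hold(.3)
s=observe();p=get_image("wrist");np.savez("w4.npz",K=p["camera_matrix"],E=wristE(s,p));print(s['t'])
E=wristE(s,p);K=np.array(p["camera_matrix"]);c=proj(K,E,np.array([.5596,.1092,.07])).astype(int);print(c,[proj(K,E,np.array([.5596+.025*np.cos(np.radians(b)),.1092+.025*np.sin(np.radians(b)),.07])) for b in(-40,-47)])
x0,y0=max(c[0]-60,0),max(c[1]-60,0);print(x0,y0)
cv2.imwrite("pics/v.png",cv2.resize(p["color"][y0:y0+120,x0:x0+130],None,fx=4.8,fy=4.8,interpolation=2))
cv2.imwrite("pics/v0.png",p["color"])
E
```

```text
21.1417
[290 218] [array([283.82639705, 196.53759685]), array([286.76107784, 195.85941122])]
230 158
```

View pics/v.png

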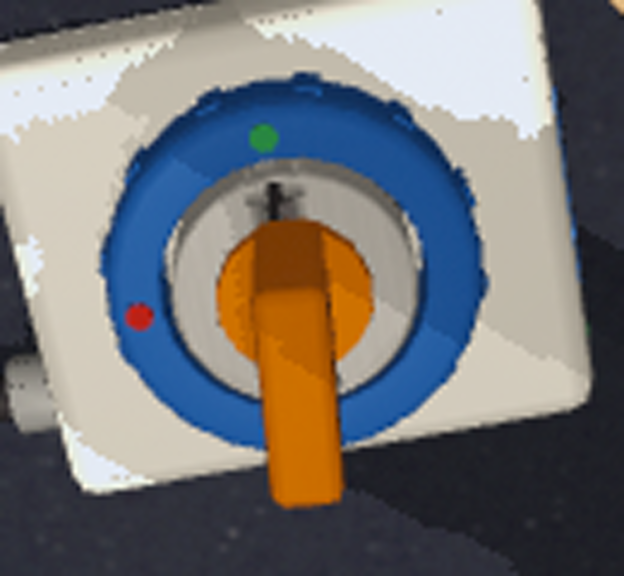

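```bash
python3 - <<'E'
from h import *
d=np.load("w4.npz");K,E=d['K'],d['E'];l=lambda x,y,z=.07:onplane(K,E,[230+x/4.8-.4,158+y/4.8-.4],z)
ang=lambda v:np.degrees(np.arctan2(v[1],v[0]))
D=l(294,286)  # disc ellipse centre
for c in (D,np.array([.5596,.1092,.07])):
    print(c,[ang(l(*q)-c) for q in((263,137),(274,192),(275,212),(139,317))], [np.linalg.norm(l(*q)-c) for q in((263,137),(274,192),(139,317))])
print(ang(l(274,186)-l(275,212)))
E
```

```text
[0.56057582 0.10790372 0.07      ] [np.float64(-45.738586822021475), np.float64(-45.49551658736577), np.float64(-43.24769336820681), np.float64(44.99304598108786)] [np.float64(0.033806119131804896), np.float64(0.02159603932149575), np.float64(0.03430957994798715)]
[0.5596 0.1092 0.07  ] [np.float64(-46.07163570216024), np.float64(-46.020671346865385), np.float64(-44.08652466259345), np.float64(42.29418458674755)] [np.float64(0.035416120552970824), np.float64(0.023205529311210133), np.float64(0.03412102719873481)]
-54.885262705821454
```

```bash
python3 - <<'E'
from plant import *
finish_job();print(observe()['t'])
E
```

```text
the job is handed in; nothing more can be done
the job is handed in; nothing more can be done
```

The blue filter is locked and the key is standing upright in it; the job was handed in at about 21 s, well under the 56 s limit.

I took the orange key from its stand, seated its blade in the blue lock, and turned the lock clockwise until it stopped. At the stop the twist reading rose steadily to 1.4 N m as the hand turned on. I then let go and moved the arm clear above.

- **Lock angle:** in the last wrist picture the arrow lines up with the green dot to within about 1°. It is about 88–91° from the red dot.
- **Key:** it stands upright. The networks put its grip about 4 to 7 mm higher than a fully seated key should be. I put that down to their error, because the blade met the lock face at the expected height and the pictures show the shoulder on the face.
- **Green filter:** I did not touch it, though I took no separate final measurement of its lock.

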